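# Take the lift-off lid off a stock bin and stand it in the lid rack

### The job

Open the stock bin whose lid has a pull bar: raise the lid on its hinge until it stands upright with its hooks still on the hinge pin, then lift it straight up off the pin. Lower it, hinge edge down, into the slot of the sheet-steel lid rack, roughly centred along it, and leave it standing there, not dropped. Leave the other lidded bin where it is.

Things in the scene. Friction and masses are not known exactly. Their poses are not given: they have to be found in the camera images.
- lid: Loose grey lid, 0.22 kg, turns freely. Origin mid hinge line; shut: z up, -x to free edge. Panel 160 wide (y), 6 thick, x -153 to -10. Pull bar along y, 22 dia, axis at x -185, z 0, on a 20-wide neck; pinch its flat ends (y +-20; pivots in the grip). Two hooks (y +-42, 19 thick) reach x +12; slots open to +x, so downwards when upright. Rib under panel at x -139, to z -13, inside bin when shut. mm.
- bin: Blue plastic bin, fixed, 130 (x) x 160 (y) x 80 mm high; origin at the centre of its underside, z up, front (pull-bar side) to -x. Steel hinge pin, 8 mm thick, along y behind the back wall at x +83, z +83 mm, lugs at y +-58. The lid turns about it, free edge rising and going over to +x; upright after a quarter turn.
- rack: Sheet-steel lid rack, fixed, base 120 (x) x 140 (y) mm; origin at the centre of its underside, z up. One slot along y, centred on x = 0, 36 mm wide, ends open; walls 130 long, 95 high, then flared lips to 57 mm clear (107 high over all). Slot floor 6 mm above the underside: a lid upright on its hooks has its origin 18 mm above the underside. Either face of the lid may face either way.
- spare_bin: Bystander: another blue bin, 168 x 118 x 85 mm high, with a flat press-on grey lid, no pull bar, no hinge. Origin at the centre of its underside. Not to be moved.
Things that resemble listed ones, but are neither listed nor needed, are in the scene too. What is shaped like the bin but green is not meant. Several things have the shape of the lid; the one meant has the colours described above.

How it is judged:
On the way, in this order (a step that is already met when the one before it is completed fails the run):
1. the lid is raised upright (within 20 degrees) with its hooks still on the hinge pin (hinge line within 12 mm of it) (angle between lid's own z axis and vertical between 1.22 and 1.92 rad and x of lid in the frame of bin between 0.071 and 0.095 m and z of lid in the frame of bin between 0.071 and 0.095 m), for 0.1 s.
2. the lid, still upright (within 20 degrees), is lifted 30 mm or more off the pin, within 40 mm of straight above it (angle between lid's own z axis and vertical between 1.22 and 1.92 rad and x of lid in the frame of bin between 0.043 and 0.123 m and y of lid in the frame of bin between -0.04 and 0.04 m and z of lid in the frame of bin above 0.113 m), for 0.1 s.
At the end, for the whole second after the job is handed in: The lid stands at rest on its hinge edge in the rack slot, leaning at most 25 degrees, its hinge line within 22 mm of the slot's middle plane, within 35 mm of its centre lengthwise and 8 to 32 mm above the rack's underside; the other lidded bin is within 20 mm of its start (angle between lid's own z axis and vertical between 1.13 and 2.01 rad and x of lid in the frame of rack between -0.022 and 0.022 m and y of lid in the frame of rack between -0.035 and 0.035 m and z of lid in the frame of rack between 0.008 and 0.032 m and linear speed of lid below 0.03 m/s and distance of spare_bin from where it was at the start of the episode below 0.02 m); the robot touches nothing.
It fails at once if the lid is dropped into the rack (faster than 0.7 m/s in the slot) (x of lid in the frame of rack between -0.05 and 0.05 m and y of lid in the frame of rack between -0.08 and 0.08 m and z of lid in the frame of rack below 0.1 m and linear speed of lid above 0.7 m/s).
It fails at once if the other lidded bin is pushed more than 20 mm (distance of spare_bin from where it was at the start of the episode above 0.02 m).
It also fails if it takes over 54 s, if anything falls off the work surface, if the arm or the gripper's body presses on something with over 40 N, if the wrist force passes 120 N, or if a joint passes its speed limit or range.

### The arm

A 6-joint arm with a two-finger parallel gripper is mounted at the origin on the work surface. World frame = base frame: x ahead of the robot, y to its left, z up, the work surface at z = 0. Lengths are in m, angles in rad, forces in N, time in s.
With the tool pointing down it reaches from about 0.275 to 0.825 m from the base axis. Payload 4.9 kg.
Tool frame: the origin (TCP) lies at the very end of the fingers, on their centre line; the grasp point (between the pads) lies 19 mm behind it; z points along the fingers, y is the line along which they close (so a half turn about z gives the same grasp; the last joint's range is limited). The gripper opens to 85 mm and grips with 20 to 120 N. Pads are 22 mm wide; open, the fingers measure 114 mm over their backs; the gripper's body (76 mm by 85 mm) begins 54 mm behind the grasp point. The pads swing forward as they close: fully open they stand 13 mm farther back than shut.
Start: joints at [-1.468, 0.326, -0.193, 1.052, 0, 1.437], TCP at [0.129, -0.535, 0.231] pointing down, gripper open.
Joint ranges: [-2.65, 2.65], [-0.97, 1.79], [-1.3, 1.35], [-1.93, 2.1], [-1.47, 1.37], [-3.14, 3.14]. Speed limits (rad/s): [2.57, 2.57, 3.14, 3.14, 3.14, 3.14].

### API

Orientations are given as a rotation vector (axis times angle).
In Python, from workcell import get_state, viewer, robot gives the robot as it stands.
- The arm moves only by the shell command python3 -m crank 'ROWS' [FORCE]. ROWS is JSON, a list of rows, each an object with "hand": the closure, from 0 (fully open) to 1 (shut); "offset": the shift along the tool's x, y, z in mm, a list of three; "turn": the turn about the tool's z in degrees. In form: [{"hand": hand, "offset": [dx, dy, dz], "turn": turn}, ...]. A call has 1 to 8 rows; each row shifts and turns the commanded pose from where the row before left it, along the tool's axes as they then stand; what a row does not reach is not made up. A row lasts 1/10 s, in which the tool goes at most 50 mm and 8.59 degrees, less where a joint would pass 70% of its speed; a pose out of reach is approached as far as the arm can. A call is refused whole if a number of a shift passes 50 or a number of a turn 8.59, either way. A call with a gripper value outside its range is refused whole. The fingers move at their own pace and stop on an object; FORCE is the grip in N (left out, the last holds). Time passes only in rows, so rows that do not move let the fingers close. It gives the time, the measured TCP pose, the force, the opening and the grip force at its end, in the units of the state.
- get_state(): the state, without advancing time (a new reading comes with each control period).
- viewer.read_camera(name): name is "scene" or "top" or "wrist"; returns (picture, depth): 400x640x3 uint8, red, green, blue; 400x640 float32, m along the optical axis (not along the pixel's ray), 0 where there is no reading.
- viewer.camera_info(name): a dict with "mtx" (3x3 intrinsics, pixels), "R" (3x3) and "t" (3): a world point X has camera coordinates R X + t. Camera axes: x right, y down, z forward; pixel columns grow to the right and rows downward; lengths in m; the calibration is good to about 2 mm. A picture is of the moment at which its call begins: read the wrist's pose just before it. camera_info takes no time and is no camera call; for the wrist camera it gives the pose at the moment of the call.
- robot.close_job(): hands the job in; it is judged then, once.
The state is a dict: "t": time; "joints": joint angles; "qd": joint speeds; "effort": joint torques, N m; "tool_pos": TCP position; "tool_rot": TCP orientation; "contact_force": force on the tool from outside, world axes, zero at the start; "wrist_torque": the same for the moment, N m; "opening": finger opening in m; "gripper_force": force on a finger pad.
Only numpy, scipy, OpenCV 4.12 (cv2) and the standard library are available. Lean on these libraries where they do the work, as an engineer would, in place of code of your own. Each camera call takes 0.05 s, during which the arm holds its last target. There are 200 camera calls.

## Working session

There is one attempt and no reset: what is moved stays moved. The work goes in short steps, Python scripts to look and compute and a shell command to move; the robot and the scene stay as the last step left them, time stands still between calls to the robot, and variables do not carry over. Pictures are saved under pics/ and viewed, at most 10 in all, crops included, and the job is handed in when it is done.

```bash
ls; mkdir -p pics; cat > h.py <<'E'
import numpy as np, cv2
from workcell import get_state, viewer, robot
def grab(n):
    i=viewer.camera_info(n); p,d=viewer.read_camera(n); return p,d,{k:np.array(v) for k,v in i.items() if k in('mtx','R','t')}
def pts(d,i):
    v,u=np.mgrid[:d.shape[0],:d.shape[1]]
    c=np.stack([u,v,np.ones_like(u)],-1)@np.linalg.inv(i['mtx']).T*d[...,None]
    return (c-i['t'])@i['R']
def save(n,p): cv2.imwrite('pics/'+n+'.png',cv2.cvtColor(p,cv2.COLOR_RGB2BGR))
E
python3 - <<'E'
from h import *
for n in('top','scene'):
    p,d,i=grab(n); save(n+'0',p); np.savez('pics/'+n+'0.npz',p=p,d=d,**i)
    print(n,i['R'].round(2).tolist(),i['t'],(d==0).mean())
s=get_state(); print(s)
E
```

```text
pics
top [[-0.03, -1.0, 0.0], [-1.0, 0.03, -0.07], [0.07, -0.01, -1.0]] [0.01235046 0.45860612 1.57445365] 0.0041640625
scene [[0.73, 0.68, -0.0], [0.5, -0.54, -0.68], [-0.46, 0.5, -0.73]] [-0.32544826 -0.20063777  1.7990061 ] 0.00378515625
{'t': 0.1, 'joints': array([-1.46819155e+00,  3.26877690e-01, -1.93485138e-01,  1.05198091e+00,
       -1.74653796e-05,  1.43663115e+00]), 'qd': array([-0.00067928, -0.00041427,  0.00374549,  0.00015886, -0.00068163,
       -0.00042989]), 'effort': array([ 2.20272077e-04, -4.44238687e+01,  2.63037837e+01,  7.93814077e-03,
       -1.35148789e-04, -1.40055860e-05]), 'tool_pos': array([ 0.1289815 , -0.53413269,  0.23057533]), 'tool_rot': array([-3.11806697e+00, -3.70866485e-01, -1.09183318e-05]), 'contact_force': array([0.07946258, 0.29517628, 0.24380471]), 'wrist_torque': array([ 0.00275796, -0.015538  , -0.0307438 ]), 'gripper_force': 0.0, 'opening': 0.08548989742319059}
```

View pics/top0.png

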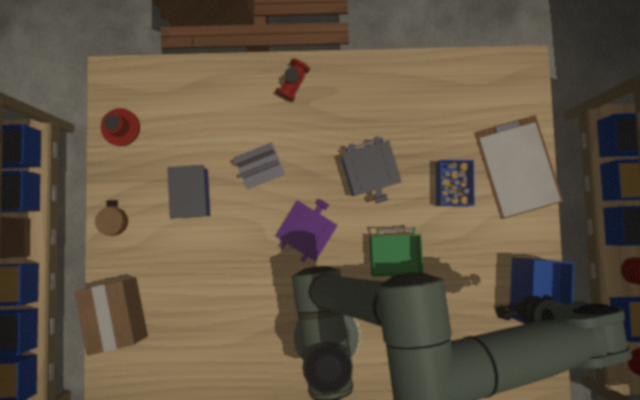

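View pics/scene0.png

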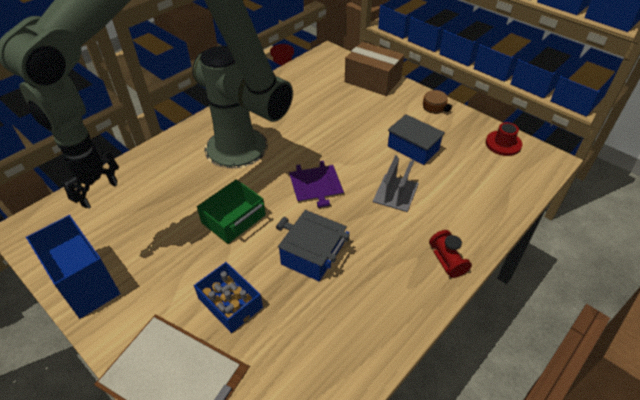

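The top view shows the grey lid at (370,168) on the blue bin, with its pull bar at (376,197) towards the robot and the hinge at about row 140. The rack is at (258,165) and the spare bin at (188,192). The purple lid at (308,230) and the green bin are decoys. Next I measure.

```bash
python3 - <<'E'
from h import *
f=np.load('pics/top0.npz'); P=pts(f['d'],f); p=f['p']
print('table z',np.median(P[300:320,200:260,2]),np.median(P[100:120,200:260,2]))
def reg(r0,r1,c0,c1,z0,z1):
    Q=P[r0:r1,c0:c1].reshape(-1,3); return Q[(Q[:,2]>z0)&(Q[:,2]<z1)]
L=reg(125,210,330,410,.06,.12)
print('lid n',len(L),'z pct',np.percentile(L[:,2],[5,50,95]))
r=cv2.minAreaRect((L[:,:2]*1000).astype(np.float32)); print(r)
B=reg(188,210,355,400,.05,.12); print('bar',len(B),B.mean(0),cv2.minAreaRect((B[:,:2]*1000).astype(np.float32)))
R=reg(135,200,222,295,.03,.16); print('rack walls',len(R),np.percentile(R[:,2],[5,50,95,99]))
print(cv2.minAreaRect((R[:,:2]*1000).astype(np.float32)))
for z0,z1 in((.003,.025),(.09,.125)):
  Q=reg(135,200,222,295,z0,z1); print(z0,len(Q),cv2.minAreaRect((Q[:,:2]*1000).astype(np.float32)))
c=np.vstack([np.kron(p[120:215,325:415],np.ones((4,4,1))).astype(np.uint8)]); save('lidcrop',c[:,:])
c2=np.kron(p[130:200,220:300],np.ones((5,5,1))).astype(np.uint8); 
h=max(c.shape[0],c2.shape[0]); pad=lambda a:np.pad(a,((0,h-a.shape[0]),(0,0),(0,0)))
save('crop',np.hstack([pad(c),pad(c2)]))
E
```

```text
table z -0.0006112127622554535 -0.0010229875116743632
lid n 2489 z pct [0.07922326 0.0853727  0.09189209]
((536.6610107421875, -164.67623901367188), (208.02426147460938, 160.67086791992188), 14.45096492767334)
bar 259 [ 0.46361437 -0.16150387  0.08733418] ((458.0715026855469, -157.67962646484375), (105.82525634765625, 49.201927185058594), 88.67115783691406)
rack walls 569 [0.03882179 0.09876385 0.1091479  0.11149936]
((576.9042358398438, 209.72897338867188), (68.12570190429688, 130.21572875976562), 20.62100601196289)
0.003 1137 ((571.3983154296875, 214.903076171875), (245.3439483642578, 219.03524780273438), 88.672607421875)
0.09 405 ((576.86279296875, 209.83920288085938), (68.12570190429688, 129.9801483154297), 20.62100601196289)
```

View pics/crop.png

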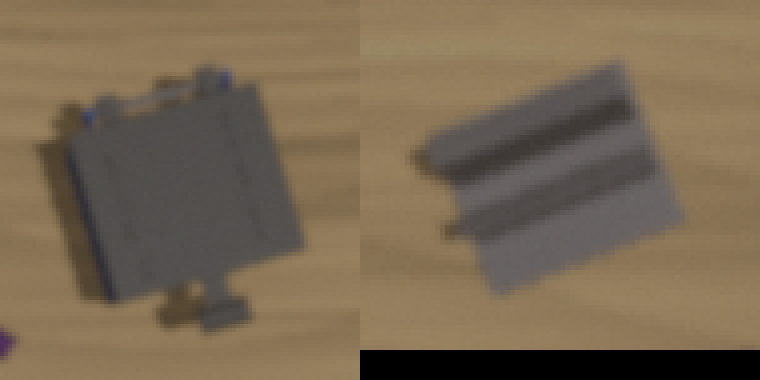

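```bash
cat >> h.py <<'E'
from scipy.spatial.transform import Rotation as Ro
yaw=lambda a:np.array([np.cos(np.radians(a)),np.sin(np.radians(a))])
def go(*target, yw=None):
    "tool-axis offsets (mm) from the measured pose to target, and the turn (deg)"
    s=get_state(); M=Ro.from_rotvec(s['tool_rot']).as_matrix()
    print('t %.1f pos'%s['t'],(s['tool_pos']*1000).round(1),'yaw %.2f'%np.degrees(np.arctan2(M[1,0],M[0,0])),'tilt %.2f'%np.degrees(np.arccos(-M[2,2])),
      'F',s['contact_force'].round(1),'op %.1f gf %.0f'%(s['opening']*1000,s['gripper_force']))
    for T in target: print('  to',np.round(T,4),'tool mm',(M.T@(np.array(T)-s['tool_pos'])*1000).round(1))
    if yw is not None: print('  turn',(np.degrees(np.arctan2(M[1,0],M[0,0]))-yw+180)%360-180)
E
python3 - <<'E'
from h import *
f=np.load('pics/top0.npz'); P=pts(f['d'],f); Q=P[125:212,330:412].reshape(-1,3)
c=np.array([.53666,-.16468]); u=yaw(14.45); v=np.array([-u[1],u[0]])
o=c+.092*u; X=(Q[:,:2]-o)@u; Y=(Q[:,:2]-o)@v
m=(X<-.165)&(X>-.2)&(abs(Y)<.04)&(Q[:,2]>.06)
print('bar x',X[m].min(),X[m].max(),'y',Y[m].min(),Y[m].max(),'ztop',np.percentile(Q[m,2],[50,95]))
m=(X<-.02)&(X>-.15)&(Q[:,2]>.07); print('panel y',Y[m].min(),Y[m].max(),'z',np.median(Q[m,2]))
bar=o-.185*u; print(o,bar); go([*bar,.20],yw=14.45)
E
```

```text
bar x -0.19601017819783334 -0.16546939968589672 y -0.020930185156912806 0.01944668613465456 ztop [0.09053267 0.09679374]
panel y -0.0800185326339635 0.08021930167488002 z 0.08514745620749917
[ 0.62574965 -0.14172278] [ 0.44660198 -0.18788676]
t 0.1 pos [ 129.  -534.1  230.6] yaw 13.57 tilt 0.09 F [0.1 0.3 0.2] op 85.5 gf 0
  to [ 0.4466 -0.1879  0.2   ] tool mm [ 390.  -262.    31.1]
  turn -0.8840888072330131
```

```bash
python3 -m crank '[{"hand":0,"offset":[15,-10,0],"turn":-0.9},{"hand":0,"offset":[30,-20,0],"turn":0},{"hand":0,"offset":[40,-27,0],"turn":0},{"hand":0,"offset":[40,-27,0],"turn":0},{"hand":0,"offset":[40,-27,0],"turn":0},{"hand":0,"offset":[40,-27,0],"turn":0},{"hand":0,"offset":[40,-27,0],"turn":0},{"hand":0,"offset":[40,-27,0],"turn":0}]' 50; python3 -m crank '[{"hand":0,"offset":[40,-27,5],"turn":0},{"hand":0,"offset":[35,-22,8],"turn":0},{"hand":0,"offset":[20,-13,10],"turn":0},{"hand":0,"offset":[10,-5,8],"turn":0},{"hand":0,"offset":[0,0,0],"turn":0},{"hand":0,"offset":[0,0,0],"turn":0}]'
python3 - <<'E'
from h import *
go([.4466,-.1879,.20],[.4466,-.1879,.062],yw=14.45)
p,d,i=grab('wrist'); save('wrist1',p); P=pts(d,i)
o=np.array([.62575,-.14172]);u=yaw(14.45);v=np.array([-u[1],u[0]])
X=(P[...,:2]-o)@u;Y=(P[...,:2]-o)@v;Z=P[...,2]
m=(X<-.165)&(X>-.21)&(abs(Y)<.04)&(Z>.06)&(Z<.11)
print(m.sum(),'bar x',X[m].min(),X[m].max(),'y',Y[m].min(),Y[m].max(),'z',Z[m].max())
E
```

```text
t: 0.9
tool_pos: [0.3581, -0.275, 0.2313]
tool_rot: [-3.116, -0.397, -0.0]
contact_force: [0.4, -1.0, 0.0]
opening: 0.0855
gripper_force: 0.0
t: 1.5
tool_pos: [0.4415, -0.1869, 0.2002]
tool_rot: [-3.117, -0.395, 0.002]
contact_force: [0.1, 0.0, 0.3]
opening: 0.0855
gripper_force: 0.0
t 1.5 pos [ 441.5 -186.9  200.2] yaw 14.46 tilt 0.06 F [0.1 0.  0.3] op 85.5 gf 0
  to [ 0.4466 -0.1879  0.2   ] tool mm [4.7 2.3 0.2]
  to [ 0.4466 -0.1879  0.062 ] tool mm [  4.8   2.3 138.1]
  turn 0.007874798741909217
1604 bar x -0.19428814095234798 -0.16504124176991528 y -0.02042293208770035 0.01959107974629824 z 0.09491871950357089
```

View pics/wrist1.png

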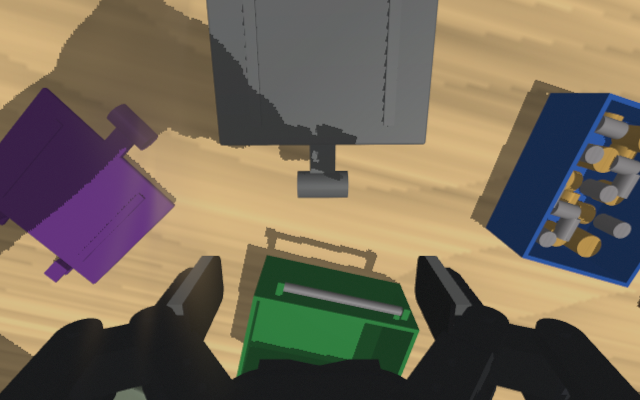

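The wrist view shows the bar at (323,184), centred between the fingers. Its ends measure y ±20 and its top is at 94 mm, agreeing with the top-camera fit. The green bin is clear behind it. I descend and grip.

```bash
python3 -m crank '[{"hand":0,"offset":[3,1.3,20],"turn":0},{"hand":0,"offset":[3,1,30],"turn":0},{"hand":0,"offset":[0,0,30],"turn":0},{"hand":0,"offset":[0,0,30],"turn":0},{"hand":0,"offset":[0,0,20],"turn":0},{"hand":0,"offset":[0,0,8],"turn":0},{"hand":0,"offset":[0,0,0],"turn":0},{"hand":1,"offset":[0,0,0],"turn":0}]' 40; python3 -m crank '[{"hand":1,"offset":[0,0,0],"turn":0},{"hand":1,"offset":[0,0,0],"turn":0},{"hand":1,"offset":[0,0,0],"turn":0},{"hand":1,"offset":[0,0,0],"turn":0},{"hand":1,"offset":[0,0,0],"turn":0},{"hand":1,"offset":[0,0,0],"turn":0}]'
python3 - <<'E'
from h import *
go([.4475,-.1877,.062],yw=14.45)
E
```

```text
t: 2.35
tool_pos: [0.449, -0.1883, 0.0633]
tool_rot: [3.116, 0.394, 0.002]
contact_force: [0.7, -0.4, 0.3]
opening: 0.0729
gripper_force: 0.0
t: 2.95
tool_pos: [0.4493, -0.1877, 0.0634]
tool_rot: [3.115, 0.396, 0.002]
contact_force: [-1.5, 0.6, 5.0]
opening: 0.0395
gripper_force: 45.0
t 3.0 pos [ 449.3 -187.7   63.4] yaw 14.48 tilt 0.11 F [-1.5  0.6  5. ] op 39.5 gf 45
  to [ 0.4475 -0.1877  0.062 ] tool mm [-1.8 -0.5  1.3]
  turn 0.02647927911780812
```

```bash
python3 -m crank '[{"hand":1,"offset":[0.7,0,-16.1],"turn":0},{"hand":1,"offset":[2.1,0,-16],"turn":0},{"hand":1,"offset":[3.5,0,-15.8],"turn":0},{"hand":1,"offset":[4.9,0,-15.4],"turn":0},{"hand":1,"offset":[6.2,0,-14.9],"turn":0},{"hand":1,"offset":[7.5,0,-14.3],"turn":0},{"hand":1,"offset":[8.7,0,-13.6],"turn":0},{"hand":1,"offset":[9.8,0,-12.8],"turn":0}]'; python3 -m crank '[{"hand":1,"offset":[0,0,0],"turn":0}]'
python3 - <<'E'
from h import *
go([.4493+.0433*np.cos(np.radians(14.45)),-.1877+.0433*.2495,.0634+.1189],yw=14.45)
p,d,i=grab('scene'); save('scene1',np.kron(p[140:300,200:400],np.ones((4,4,1))).astype(np.uint8)[:600,:800])
E
```

```text
t: 3.75
tool_pos: [0.4896, -0.176, 0.1811]
tool_rot: [-3.116, -0.396, 0.004]
contact_force: [-0.4, -0.9, -4.2]
opening: 0.0393
gripper_force: 42.9
t: 3.85
tool_pos: [0.4914, -0.1765, 0.1821]
tool_rot: [3.115, 0.397, 0.001]
contact_force: [-0.3, -1.8, -3.4]
opening: 0.0397
gripper_force: 43.0
t 3.9 pos [ 491.4 -176.5  182.1] yaw 14.53 tilt 0.08 F [-0.3 -1.8 -3.4] op 39.7 gf 43
  to [ 0.4912 -0.1769  0.1823] tool mm [-0.3  0.3 -0.2]
  turn 0.08262395301349557
```

View pics/scene1.png

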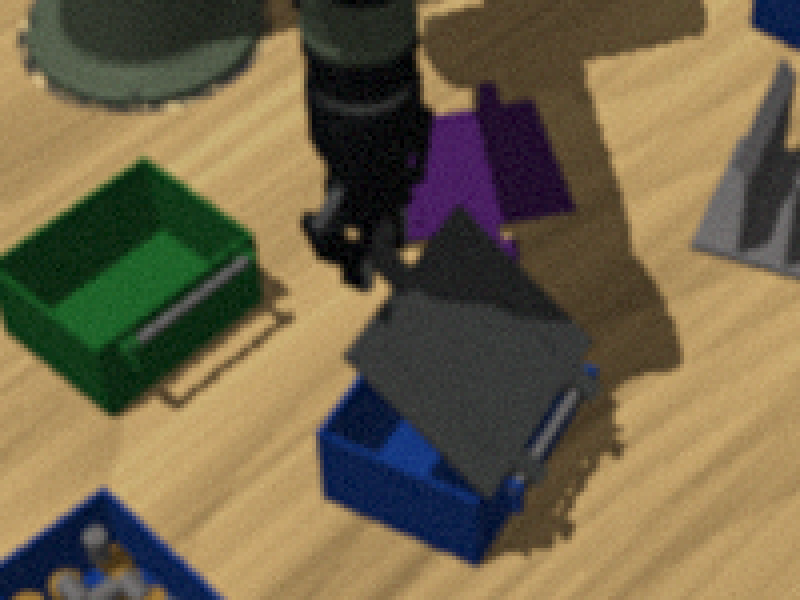

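The lid is raised about 40°, held at (380,260), with both hooks on the pin around (520,480)–(590,375). Forces are small, so I finish the arc.

```bash
python3 -m crank '[{"hand":1,"offset":[10.9,0,-11.9],"turn":0},{"hand":1,"offset":[11.9,0,-10.9],"turn":0},{"hand":1,"offset":[12.8,0,-9.8],"turn":0},{"hand":1,"offset":[13.6,0,-8.7],"turn":0},{"hand":1,"offset":[14.3,0,-7.5],"turn":0},{"hand":1,"offset":[14.9,0,-6.2],"turn":0},{"hand":1,"offset":[15.4,0,-4.8],"turn":0},{"hand":1,"offset":[15.8,0,-3.5],"turn":0}]'; python3 -m crank '[{"hand":1,"offset":[16,0,-2],"turn":0},{"hand":1,"offset":[14,0,0],"turn":0},{"hand":1,"offset":[0,0,0],"turn":0},{"hand":1,"offset":[0,0,0],"turn":0},{"hand":1,"offset":[0,0,0],"turn":0}]'
python3 - <<'E'
from h import *
u=yaw(14.45); o=np.array([.62575,-.14172])+.001*u
go([*(o+.001*u),.0634+.185],yw=14.45)
for n in('scene','top'):
    p,d,i=grab(n); P=pts(d,i)
    X=(P[...,:2]-o)@u;Y=(P[...,:2]-o)@np.array([-u[1],u[0]]);Z=P[...,2]
    m=(abs(X)<.06)&(abs(Y)<.09)&(Z>.11)&(Z<.23)
    q=np.stack([X[m],Y[m],Z[m]],1)*1000
    if len(q)>50:
        c=np.polyfit(q[:,2],q[:,0],1); print(n,len(q),'x vs z slope deg',np.degrees(np.arctan(c[0])),'x at 83',np.polyval(c,83),q.min(0),q.max(0))
    if n=='scene': save('scene2',np.kron(p[100:250,220:420],np.ones((4,4,1))).astype(np.uint8))
E
```

```text
t: 4.7
tool_pos: [0.5953, -0.1489, 0.2429]
tool_rot: [-3.116, -0.395, 0.007]
contact_force: [-1.6, 0.5, -4.0]
opening: 0.0392
gripper_force: 42.6
t: 5.2
tool_pos: [0.6246, -0.1417, 0.2456]
tool_rot: [-3.116, -0.395, 0.003]
contact_force: [-1.0, 0.6, -3.8]
opening: 0.0391
gripper_force: 43.0
t 5.2 pos [ 624.6 -141.7  245.6] yaw 14.45 tilt 0.10 F [-1.   0.6 -3.8] op 39.1 gf 43
  to [ 0.6277 -0.1412  0.2484] tool mm [ 3.1  0.3 -2.8]
  turn -0.0027411763632301245
scene 894 x vs z slope deg -4.094512155266344 x at 83 5.034687904272377 [-21.28626414 -82.29796839 110.16365433] [  5.04574588  81.98437347 229.59356798]
```

View pics/scene2.png

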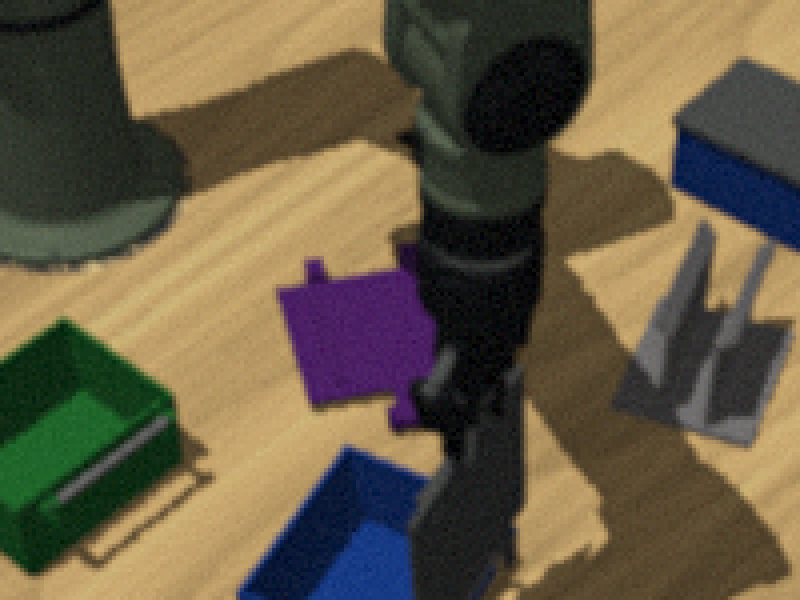

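The lid stands upright within about 4°, with its hooks still down on the pin. I nudge it by 3 mm, pause, and lift straight up.

```bash
python3 -m crank '[{"hand":1,"offset":[3,0,0],"turn":0},{"hand":1,"offset":[0,0,0],"turn":0},{"hand":1,"offset":[0,0,-4],"turn":0},{"hand":1,"offset":[0,0,-8],"turn":0},{"hand":1,"offset":[0,0,-10],"turn":0},{"hand":1,"offset":[0,0,-10],"turn":0},{"hand":1,"offset":[0,0,-10],"turn":0},{"hand":1,"offset":[0,0,-10],"turn":0}]'; python3 -m crank '[{"hand":1,"offset":[0,0,-12],"turn":0},{"hand":1,"offset":[0,0,-10],"turn":0},{"hand":1,"offset":[0,0,-6],"turn":0},{"hand":1,"offset":[0,0,0],"turn":0},{"hand":1,"offset":[0,0,0],"turn":0}]'
python3 - <<'E'
from h import *
u=yaw(14.45); o=np.array([.62575,-.14172])+.001*u
ur=yaw(20.62); rc=np.array([.5769,.2097])
go([*rc,.32],yw=20.62)
p,d,i=grab('scene'); P=pts(d,i)
X=(P[...,:2]-o)@u;Y=(P[...,:2]-o)@np.array([-u[1],u[0]]);Z=P[...,2]
m=(abs(X)<.06)&(abs(Y)<.09)&(Z>.145)&(Z<.30); q=np.stack([X[m],Y[m],Z[m]],1)*1000
m2=(q[:,2]>150)&(q[:,2]<280)&(abs(q[:,1])>25)
c=np.polyfit(q[m2,2],q[m2,0],1); print(m2.sum(),'slope deg',np.degrees(np.arctan(c[0])),'x at 155',np.polyval(c,155))
save('scene3',np.kron(p[90:240,220:420],np.ones((4,4,1))).astype(np.uint8))
E
```

```text
t: 6.1
tool_pos: [0.6293, -0.1409, 0.3002]
tool_rot: [3.116, 0.396, 0.003]
contact_force: [-0.7, 0.7, -3.3]
opening: 0.0393
gripper_force: 42.9
t: 6.6
tool_pos: [0.6286, -0.1409, 0.3262]
tool_rot: [-3.116, -0.396, 0.001]
contact_force: [-0.5, 0.2, -2.9]
opening: 0.0392
gripper_force: 43.0
t 6.6 pos [ 628.6 -140.9  326.2] yaw 14.47 tilt 0.02 F [-0.5  0.2 -2.9] op 39.2 gf 43
  to [0.5769 0.2097 0.32  ] tool mm [  37.5 -352.4    6.3]
  turn -6.152515902599816
655 slope deg -4.346451795944661 x at 155 10.668838907690754
```

View pics/scene3.png

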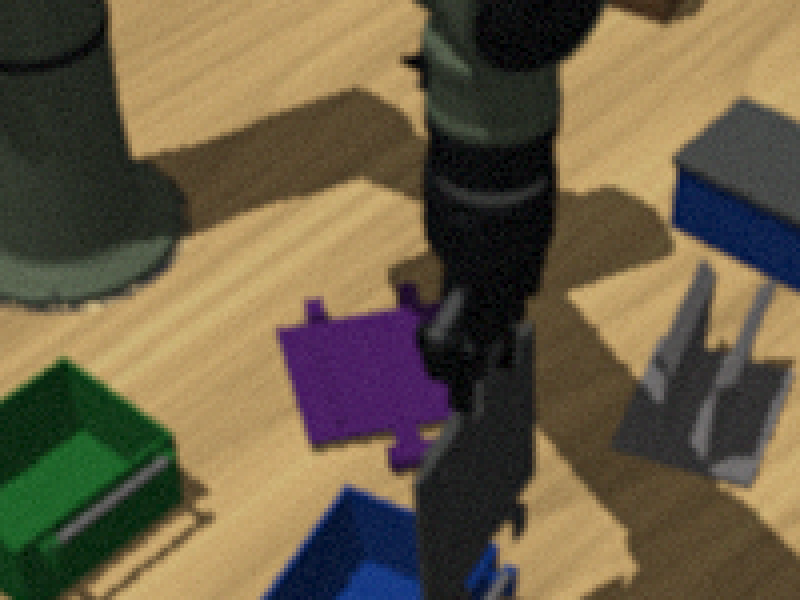

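The lid is free of the pin and hanging nearly upright. I turn it and carry it over the rack.

```bash
python3 -m crank '[{"hand":1,"offset":[0,0,0],"turn":-2},{"hand":1,"offset":[0,0,0],"turn":-2},{"hand":1,"offset":[0,0,0],"turn":-2.15},{"hand":1,"offset":[2,-10,0],"turn":0},{"hand":1,"offset":[4,-20,0],"turn":0},{"hand":1,"offset":[6,-28,0],"turn":0},{"hand":1,"offset":[6,-28,0],"turn":0},{"hand":1,"offset":[6,-28,0],"turn":0}]'; python3 -m crank '[{"hand":1,"offset":[6,-28,0],"turn":0},{"hand":1,"offset":[6,-28,0],"turn":0},{"hand":1,"offset":[6,-28,0],"turn":0},{"hand":1,"offset":[6,-28,0],"turn":0},{"hand":1,"offset":[6,-28,0],"turn":0},{"hand":1,"offset":[6,-28,0],"turn":0},{"hand":1,"offset":[6,-28,0],"turn":0},{"hand":1,"offset":[4,-20,0],"turn":0}]'; python3 -m crank '[{"hand":1,"offset":[3,-12,0],"turn":0},{"hand":1,"offset":[2,-6,0],"turn":0},{"hand":1,"offset":[0,0,0],"turn":0},{"hand":1,"offset":[0,0,0],"turn":0},{"hand":1,"offset":[0,0,0],"turn":0}]'
cat > chk.py <<'E'
from h import *
import sys
ur=yaw(20.62); vr=np.array([-ur[1],ur[0]]); rc=np.array([.5769,.2097])
go([*rc,.32],yw=20.62)
p,d,i=grab('scene'); P=pts(d,i)
X=(P[...,:2]-rc)@ur*1000;Y=(P[...,:2]-rc)@vr*1000;Z=P[...,2]*1000
m=(abs(X)<60)&(abs(Y)<95)&(Z>125)&(Z<float(sys.argv[2]))&(abs(Y)>28)
q=np.stack([X[m],Y[m],Z[m],np.ones(m.sum())],1)
for _ in range(4):
    c=np.linalg.lstsq(q[:,1:],q[:,0],rcond=None)[0]; r=q[:,0]-q[:,1:]@c; q=q[abs(r)<8]
print(len(q),'dx/dy deg %.2f dx/dz deg %.2f'%tuple(np.degrees(np.arctan(c[:2]))),'surface x at y0,z: ',{z:round(c[1]*z+c[2],1) for z in(30,130,200,320)},'min',q.min(0)[:3].round(),'max',q.max(0)[:3].round())
save(sys.argv[1],np.kron(p[90:240,280:480],np.ones((4,4,1))).astype(np.uint8))
E
python3 chk.py scene4 270
```

```text
t: 7.45
tool_pos: [0.61, -0.023, 0.3264]
tool_rot: [-3.09, -0.562, 0.0]
contact_force: [-0.3, -0.2, -3.0]
opening: 0.0395
gripper_force: 42.9
t: 8.25
tool_pos: [0.5762, 0.196, 0.3265]
tool_rot: [-3.089, -0.565, 0.001]
contact_force: [0.0, -1.0, -3.5]
opening: 0.0393
gripper_force: 42.9
t: 8.75
tool_pos: [0.5765, 0.2103, 0.3264]
tool_rot: [3.091, 0.56, -0.0]
contact_force: [0.1, -0.4, -3.1]
opening: 0.0396
gripper_force: 42.9
t 8.8 pos [576.5 210.3 326.4] yaw 20.54 tilt 0.02 F [ 0.1 -0.4 -3.1] op 39.6 gf 43
  to [0.5769 0.2097 0.32  ] tool mm [0.2 0.7 6.4]
  turn -0.0847864661083122
269 dx/dy deg 0.58 dx/dz deg -5.18 surface x at y0,z:  {30: np.float64(20.3), 130: np.float64(11.3), 200: np.float64(4.9), 320: np.float64(-5.9)} min [ -5. -84. 149.] max [ 14.  83. 270.]
```

View pics/scene4.png

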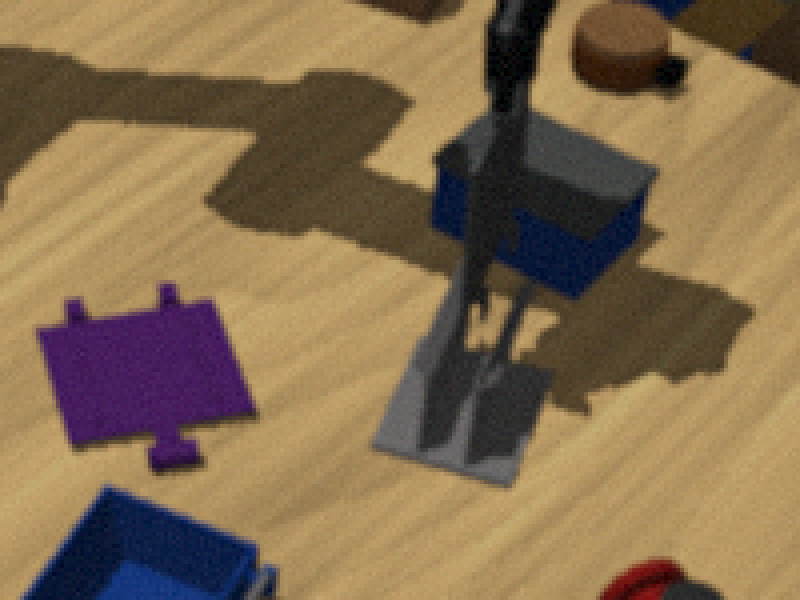

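```bash
python3 - <<'E'
from h import *
ur=yaw(20.62); vr=np.array([-ur[1],ur[0]]); rc=np.array([.5769,.2097])
for n in('scene','wrist','top'):
    p,d,i=grab(n); P=pts(d,i); 
    if n=='wrist': save('wrist5',p)
    X=(P[...,:2]-rc)@ur*1000;Y=(P[...,:2]-rc)@vr*1000;Z=P[...,2]*1000
    print(n,'cam at',(-i['R'].T@i['t']).round(2))
    for z0 in range(100,340,15):
        m=(abs(X)<40)&(abs(Y)<75)&(abs(Y)>25)&(Z>=z0)&(Z<z0+15)
        if m.sum()>8: print('  z',z0,m.sum(),'x pct',np.percentile(X[m],[5,25,50,75,95]).round(1))
E
```

```text
scene cam at [ 1.17 -0.79  1.18]
  z 100 110 x pct [-32.9 -28.6  20.6  28.4  32.2]
  z 145 13 x pct [ 9.  10.6 11.8 12.3 13. ]
  z 160 30 x pct [ 4.9  6.7  9.1 11.2 12.5]
  z 175 31 x pct [ 4.   4.5  5.   5.4 10.1]
  z 190 24 x pct [3.2 3.8 4.2 5.  6.5]
  z 205 28 x pct [1.9 2.9 3.3 3.9 5.2]
  z 220 32 x pct [1.  1.4 2.6 3.2 4.1]
  z 235 27 x pct [0.5 1.  1.6 2.5 3.7]
  z 250 29 x pct [-0.6  0.1  0.5  1.   2.1]
  z 265 26 x pct [-1.2 -0.4  0.1  0.7  1.4]
  z 280 30 x pct [-2.  -1.6 -1.   0.5  1.3]
  z 295 37 x pct [-16.4 -14.1  -2.8  -2.    0.1]
  z 310 30 x pct [-8.4 -6.3 -4.8 -2.9 -1.9]
  z 325 14 x pct [-6.3 -0.1  4.1  8.2  9.6]
wrist cam at [0.65 0.24 0.47]
  z 100 669 x pct [23.4 25.9 28.5 30.9 32.8]
  z 145 81 x pct [11.4 12.7 12.9 13.1 13.2]
  z 160 399 x pct [ 5.3  7.6 10.4 12.2 12.6]
  z 175 545 x pct [4.4 4.8 5.  5.3 5.7]
  z 190 637 x pct [3.6 4.  4.2 4.6 6.2]
  z 205 764 x pct [2.8 3.1 3.4 3.7 5.4]
  z 220 898 x pct [1.9 2.3 2.5 2.9 4.6]
  z 235 1059 x pct [1.1 1.4 1.7 2.1 3.8]
  z 250 1290 x pct [0.2 0.5 0.9 1.2 3. ]
  z 265 1546 x pct [-0.7 -0.3  0.   0.4  2.1]
  z 280 1913 x pct [-1.5 -1.1 -0.8 -0.4  1.3]
  z 295 2520 x pct [-13.9  -2.   -1.7  -1.4   0.3]
  z 310 2117 x pct [-6.9 -5.  -3.2 -2.4 -1.9]
  z 325 191 x pct [ 6.1  6.5  6.8 10.3 10.7]
top cam at [0.34 0.01 1.6 ]
  z 100 36 x pct [-34.3 -32.7 -30.2 -27.2 -23.5]
  z 160 13 x pct [-7.3 -5.4 -3.5 -1.6 -0. ]
  z 175 17 x pct [-5.  -1.6 -1.1 -0.8 -0.5]
  z 205 17 x pct [-3.6 -3.1 -2.8 -2.4 -2.4]
  z 220 12 x pct [-4.5 -4.2 -3.7 -3.4 -3.3]
  z 250 10 x pct [-5.9 -5.8 -5.5 -4.8 -4.3]
  z 280 10 x pct [-7.7 -7.3 -7.1 -6.9 -6.5]
  z 295 47 x pct [-17.3 -14.8 -11.4  -8.4  -7.4]
  z 310 39 x pct [-8.3 -7.6 -5.9 -4.8 -3.2]
```

View pics/wrist5.png

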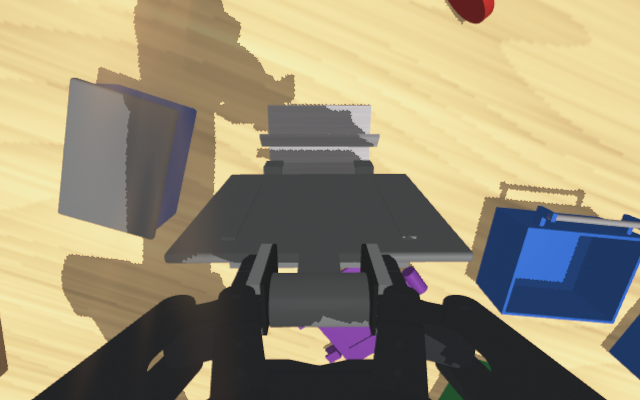

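The wrist view shows the lid centred between the pads, with its hooks at (273,167) and (363,167) just above the slot. All cameras agree on a lean of about 3° and a hinge line about 4 mm to +x of the slot plane. I shift -4 mm and lower.

```bash
python3 -m crank '[{"hand":1,"offset":[-4,0.7,0],"turn":0},{"hand":1,"offset":[0,0,8],"turn":0},{"hand":1,"offset":[0,0,12],"turn":0},{"hand":1,"offset":[0,0,15],"turn":0},{"hand":1,"offset":[0,0,15],"turn":0},{"hand":1,"offset":[0,0,15],"turn":0},{"hand":1,"offset":[0,0,10],"turn":0},{"hand":1,"offset":[0,0,0],"turn":0}]'; python3 -m crank '[{"hand":1,"offset":[0,0,12],"turn":0},{"hand":1,"offset":[0,0,15],"turn":0},{"hand":1,"offset":[0,0,12],"turn":0},{"hand":1,"offset":[0,0,8],"turn":0},{"hand":1,"offset":[0,0,4],"turn":0},{"hand":1,"offset":[0,0,0],"turn":0}]'
python3 chk.py scene6 160
```

```text
t: 9.75
tool_pos: [0.5715, 0.2089, 0.2491]
tool_rot: [3.091, 0.562, -0.006]
contact_force: [-0.5, 0.2, -3.1]
opening: 0.0394
gripper_force: 42.9
t: 10.35
tool_pos: [0.5726, 0.2091, 0.2]
tool_rot: [3.091, 0.562, -0.001]
contact_force: [-0.6, 0.3, -1.9]
opening: 0.0393
gripper_force: 42.9
t 10.3 pos [572.6 209.1 200. ] yaw 20.61 tilt 0.04 F [-0.6  0.3 -1.9] op 39.3 gf 43
  to [0.5769 0.2097 0.32  ] tool mm [   4.1    0.9 -120. ]
  turn -0.005330316204350538
72 dx/dy deg 0.39 dx/dz deg -3.68 surface x at y0,z:  {30: np.float64(3.0), 130: np.float64(-3.4), 200: np.float64(-7.9), 320: np.float64(-15.7)} min [-10. -84. 125.] max [ -1.  79. 159.]
```

```bash
for k in 1 2; do python3 -c 1; done; python3 -m crank '[{"hand":1,"offset":[0,0,3],"turn":0},{"hand":1,"offset":[0,0,3],"turn":0},{"hand":1,"offset":[0,0,2],"turn":0},{"hand":1,"offset":[0,0,0],"turn":0}]'; python3 -m crank '[{"hand":1,"offset":[0,0,2],"turn":0},{"hand":1,"offset":[0,0,0],"turn":0}]'; python3 -m crank '[{"hand":1,"offset":[0,0,2],"turn":0},{"hand":1,"offset":[0,0,0],"turn":0}]'
```

```text
t: 10.8
tool_pos: [0.5726, 0.2091, 0.1922]
tool_rot: [-3.091, -0.562, 0.001]
contact_force: [-0.9, -0.5, -2.6]
opening: 0.0392
gripper_force: 42.9
t: 11.0
tool_pos: [0.5727, 0.2091, 0.1903]
tool_rot: [3.091, 0.562, -0.001]
contact_force: [0.8, 0.1, -3.1]
opening: 0.0393
gripper_force: 42.9
t: 11.2
tool_pos: [0.5727, 0.2091, 0.1882]
tool_rot: [3.091, 0.562, -0.001]
contact_force: [-1.3, -0.3, -3.4]
opening: 0.0397
gripper_force: 42.9
```

```bash
python3 -m crank '[{"hand":1,"offset":[0,0,2],"turn":0},{"hand":1,"offset":[0,0,0],"turn":0}]'; python3 -m crank '[{"hand":1,"offset":[0,0,2],"turn":0},{"hand":1,"offset":[0,0,0],"turn":0}]'; python3 - <<'E'
from h import *
rc=np.array([.5769,.2097]); ur=yaw(20.62); vr=np.array([-ur[1],ur[0]])
go()
p,d,i=grab('wrist'); P=pts(d,i)
X=(P[...,:2]-rc)@ur*1000;Y=(P[...,:2]-rc)@vr*1000;Z=P[...,2]*1000
for z0 in range(110,180,5):
    m=(abs(X)<40)&(abs(Y)<85)&(abs(Y)>28)&(Z>=z0)&(Z<z0+5)
    if m.sum()>8: print('  z',z0,m.sum(),'x pct',np.percentile(X[m],[5,50,95]).round(1),'y',Y[m].min().round(),Y[m].max().round())
E
```

```text
t: 11.4
tool_pos: [0.5727, 0.2091, 0.1862]
tool_rot: [3.091, 0.562, -0.001]
contact_force: [-0.3, -0.1, -2.2]
opening: 0.039
gripper_force: 42.9
t: 11.6
tool_pos: [0.5726, 0.2091, 0.1842]
tool_rot: [3.091, 0.562, -0.001]
contact_force: [-1.0, 0.5, -2.7]
opening: 0.0396
gripper_force: 42.9
t 11.6 pos [572.6 209.1 184.2] yaw 20.62 tilt 0.03 F [-1.   0.5 -2.7] op 39.6 gf 43
  z 110 418 x pct [-3.7 -3.1 -1.1] y -78.0 80.0
  z 115 450 x pct [-3.9 -3.4 -1.4] y -78.0 80.0
  z 120 477 x pct [-4.2 -3.7 -1.6] y -78.0 80.0
  z 125 498 x pct [-4.5 -3.9 -1.9] y -78.0 80.0
  z 130 548 x pct [-4.8 -4.2 -2.2] y -78.0 81.0
  z 135 579 x pct [-5.1 -4.5 -2.4] y -78.0 80.0
  z 140 636 x pct [-5.4 -4.8 -2.7] y -78.0 80.0
  z 145 666 x pct [-5.6 -5.  -2.9] y -78.0 80.0
  z 150 705 x pct [-5.9 -5.3 -3.2] y -78.0 80.0
  z 155 920 x pct [-6.3 -5.6 -3.5] y -78.0 80.0
  z 160 917 x pct [-20.   -6.   -5.4] y -79.0 80.0
  z 165 862 x pct [-6.9 -6.2 -5.6] y -78.0 80.0
  z 170 1926 x pct [-11.2  -8.   -6.1] y -78.0 80.0
```

```bash
python3 -m crank '[{"hand":1,"offset":[0,0,1.5],"turn":0},{"hand":1,"offset":[0,0,0],"turn":0}]'; python3 -m crank '[{"hand":1,"offset":[0,0,1.5],"turn":0},{"hand":1,"offset":[0,0,0],"turn":0}]';  python3 -m crank '[{"hand":1,"offset":[0,0,1.5],"turn":0},{"hand":1,"offset":[0,0,0],"turn":0}]'
```

```text
t: 11.85
tool_pos: [0.5727, 0.2091, 0.1828]
tool_rot: [3.091, 0.562, -0.0]
contact_force: [-0.4, -0.9, -2.1]
opening: 0.0391
gripper_force: 42.9
t: 12.05
tool_pos: [0.5729, 0.2092, 0.1815]
tool_rot: [-3.091, -0.562, -0.0]
contact_force: [-0.0, 0.3, -2.9]
opening: 0.0387
gripper_force: 42.9
t: 12.25
tool_pos: [0.5737, 0.2095, 0.1813]
tool_rot: [-3.09, -0.562, -0.004]
contact_force: [-0.4, 0.2, 5.0]
opening: 0.0392
gripper_force: 43.7
```

Floor contact shows as +5 N. I lean the lid gently toward the wall before releasing, so it doesn't tip freely.

```bash
python3 -m crank '[{"hand":1,"offset":[-4,0,-0.5],"turn":0},{"hand":1,"offset":[-4,0,0.5],"turn":0},{"hand":1,"offset":[-4,0,0.6],"turn":0},{"hand":1,"offset":[-4,0,0.7],"turn":0},{"hand":1,"offset":[0,0,0],"turn":0}]'; python3 -m crank '[{"hand":1,"offset":[-3,0,0.6],"turn":0},{"hand":1,"offset":[0,0,0],"turn":0}]'
```

```text
t: 12.75
tool_pos: [0.5591, 0.2041, 0.1807]
tool_rot: [-3.09, -0.562, -0.008]
contact_force: [2.4, 1.7, 8.0]
opening: 0.0394
gripper_force: 44.1
t: 12.95
tool_pos: [0.5566, 0.2031, 0.1804]
tool_rot: [-3.09, -0.562, -0.009]
contact_force: [0.7, 1.9, 10.2]
opening: 0.0397
gripper_force: 44.3
```

```bash
python3 -m crank '[{"hand":0.4,"offset":[0,0,-1],"turn":0},{"hand":0.4,"offset":[0,0,0],"turn":0},{"hand":0.2,"offset":[0,0,0],"turn":0},{"hand":0,"offset":[0,0,0],"turn":0},{"hand":0,"offset":[0,0,0],"turn":0},{"hand":0,"offset":[0,0,0],"turn":0},{"hand":0,"offset":[0,0,0],"turn":0},{"hand":0,"offset":[0,0,0],"turn":0}]'; python3 -m crank '[{"hand":0,"offset":[0,0,-5],"turn":0},{"hand":0,"offset":[0,0,-15],"turn":0},{"hand":0,"offset":[0,0,-30],"turn":0},{"hand":0,"offset":[0,0,-40],"turn":0},{"hand":0,"offset":[0,0,-30],"turn":0},{"hand":0,"offset":[0,0,-10],"turn":0},{"hand":0,"offset":[0,0,0],"turn":0},{"hand":0,"offset":[0,0,0],"turn":0}]'; python3 - <<'E'
from h import *
rc=np.array([.5769,.2097]); ur=yaw(20.62); vr=np.array([-ur[1],ur[0]])
go()
for n in('wrist','scene'):
  p,d,i=grab(n); P=pts(d,i); save(n+'9',p)
  X=(P[...,:2]-rc)@ur*1000;Y=(P[...,:2]-rc)@vr*1000;Z=P[...,2]*1000
  for z0 in range(110,230,15):
    m=(abs(X)<60)&(abs(Y)<85)&(Z>=z0)&(Z<z0+10)
    if m.sum()>8: print(' ',n,z0,m.sum(),'x pct',np.percentile(X[m],[5,50,95]).round(1),'y',Y[m].min().round(),Y[m].max().round())
E
```

```text
t: 13.75
tool_pos: [0.555, 0.2025, 0.179]
tool_rot: [3.091, 0.562, -0.0]
contact_force: [-0.4, -0.4, -0.8]
opening: 0.0854
gripper_force: 0.0
t: 14.55
tool_pos: [0.5545, 0.2024, 0.3078]
tool_rot: [3.091, 0.562, -0.003]
contact_force: [0.4, -0.1, -0.2]
opening: 0.0854
gripper_force: 0.0
t 14.6 pos [554.5 202.4 307.8] yaw 20.62 tilt 0.09 F [ 0.4 -0.1 -0.2] op 85.4 gf 0
  wrist 110 531 x pct [-17.  -15.9 -13.9] y -78.0 81.0
  wrist 125 623 x pct [-19.4 -18.4 -16.4] y -78.0 81.0
  wrist 140 723 x pct [-22.  -20.9 -19. ] y -77.0 81.0
  wrist 155 1116 x pct [-37.7 -23.9 -22.7] y -78.0 81.0
  wrist 170 215 x pct [-28.5 -25.8 -24.5] y -76.0 80.0
  wrist 185 9 x pct [-26.8 -26.7 -26.5] y -4.0 9.0
  wrist 200 657 x pct [-41.7 -25.4 -22.8] y -19.0 21.0
  scene 110 50 x pct [-19.4 -16.1 -13. ] y -81.0 78.0
  scene 125 45 x pct [-21.3 -18.7 -16.6] y -82.0 77.0
  scene 140 45 x pct [-23.4 -21.  -18.3] y -79.0 80.0
  scene 155 64 x pct [-36.9 -24.2 -21.9] y -81.0 70.0
  scene 170 23 x pct [-32.8 -27.8 -25.1] y -71.0 78.0
  scene 200 53 x pct [-41.8 -29.8 -23.4] y -23.0 26.0
```

View pics/scene9.png

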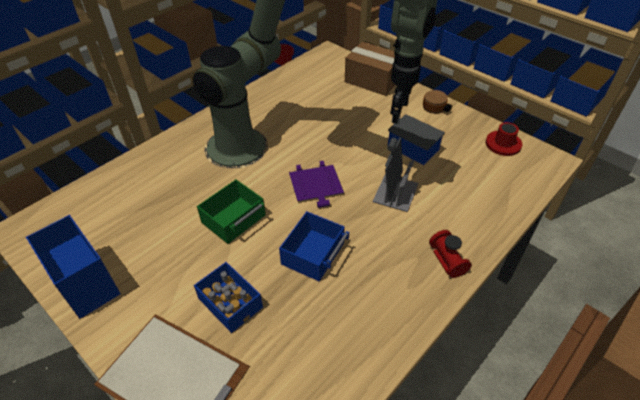

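The lid stands in the rack at (393,175), leaning about 9.5°. Its hinge line is about 3 mm from the slot plane and it is centred in y to about 1 mm. The spare bin looks undisturbed and the gripper is about 90 mm clear of the bar, so I hand in.

```bash
python3 -c "
from workcell import robot
print(robot.close_job())"
```

```text
the job is handed in; nothing more can be done
None
```

The lid was raised, lifted off the pin and left standing in the rack slot, centred along it to about 1 mm and leaning about 9.5°. The job was handed in at about 15 s with no verdict returned.

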